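Seat a board carrier on the studs of an inspection stage

ROBOT

A 7-joint arm with a two-finger parallel gripper is mounted at the origin on the work surface. World frame = base frame: x ahead of the robot, y to its left, z up, the work surface at z = 0. Lengths are in m, angles in rad, forces in N, time in s.
With the tool pointing down it reaches from about 0.425 to 0.875 m from the base axis. Payload 4.7 kg.
Tool frame: the origin (TCP) lies on the mounting face of the last link; the fingertips stand 182 mm ahead of it and the grasp point (between the pads) lies 164 mm ahead of it (nose_length is the distance from the TCP to the fingertips, in m); z points along the fingers, y is the line along which they close (so a half turn about z gives the same grasp; the last joint's range is limited). The gripper opens to 87 mm and grips with 3 to 60 N. Pads are 19 mm wide; open, the fingers measure 117 mm over their backs; the gripper's body (75 mm by 190 mm) begins 51 mm behind the grasp point.
Start: joints at [1.149, 0.321, -0.07, 1.45, 0.023, 1.371, -0.057], TCP at [0.274, -0.589, 0.405] pointing down, gripper open.
Joint ranges: [-2.86, 2.86], [-0.3, 2.09], [-1.38, 1.24], [0.06, 2.45], [-1.56, 4.7], [0.09, 2.05], [-2.69, 2.69]. Speed limits (rad/s): [2.57, 2.57, 3.14, 3.14, 3.14, 3.14, 3.14].

INTERFACE

Orientations are given as a unit quaternion [x, y, z, w].
In Python, from rig import * gives the robot as it stands.
- The arm moves only by the tool drive_tool, never from a script. Its argument "motion" is one flat list of numbers, 5 for each row, row after row: the closure in counts, from 0 (fully open) to 255 (shut), then the shift along the tool's x, y, z in cm, then the turn about the tool's z in rad. In form: [grip, dx, dy, dz, yaw, grip, dx, dy, dz, yaw, ...]. A call has 1 to 12 rows; each row is the pose to reach, as a shift and turn from the pose commanded when the call began, along the tool's axes at that moment; what a row does not reach only later rows make up. A row lasts 1/12 s, in which the tool goes at most 41.7 mm and 7.16 degrees, less where a joint would pass 70% of its speed; a pose out of reach is approached as far as the arm can. A call with a gripper value outside its range is refused whole. The fingers move at their own pace and stop on an object; "grip_force" is the grip in N (left out, the last holds). Time passes only in rows, so rows that repeat a pose let the fingers close. It gives the time, the measured TCP pose, the force, the opening and the grip force at its end, in the units of the state.
- state(): the state, without advancing time (a new reading comes with each control period).
- grab_frame(name): name is "scene" or "top"; returns the picture (400x640x3 uint8, blue, green, red); there is no depth.
- camera_model(name): a dict with "intrinsics" (3x3 intrinsics, pixels), "eye" and "attitude" of the camera in the world. Camera axes: x right, y up, looking along -z (the intrinsics and any distortion apply to the point x, -y, -z); pixel columns grow to the right and rows downward; lengths in m; the calibration is good to about 2 mm. A picture is of the moment at which its call begins. camera_model takes no time and is no camera call.
- close_job(): hands the job in; it is judged then, once.
Trained networks look in the newest picture that a camera, given by its name, has taken for a name from the list of things; names that differ only in an ending like _2 or _b are one class to them, and where a whole thing is asked for, a point or a joint stands for the part that bears it (a point fixed in the world has none). Each returns a list of dicts, best first, with "confidence" (0 to 1); they miss things now and then, are a little off and sometimes report something else, mostly with a low value. They report only what shows in the picture. A call takes as long as a camera call. They do not tell look-alikes from the thing itself.
- find_in(target, camera): "box" ([left, top, right, bottom] as shares, 0 to 1, of the picture: columns of its width, rows of its height, round what is visible of it).
- mark_of(target, camera): "position" ([column, row] as shares, 0 to 1, of the picture: columns of its width, rows of its height: a listed point, or the origin of a listed thing).
The state is a dict: "time": time; "joint_pos": joint angles; "joint_velocities": joint speeds; "joint_torque": joint torques, N m; "ee_pos": TCP position; "eef_rot": TCP orientation; "contact_force": force on the tool from outside, world axes, zero at the start; "moment": the same for the moment, N m; "finger_gap": opening from 0.0 (shut) to 1.0 (fully open); "gripper_force": force on a finger pad.
Only numpy, scipy, OpenCV 4.12 (cv2) and the standard library are available. Lean on these libraries where they do the work, as an engineer would, in place of code of your own. Each camera call takes 0.05 s, during which the arm holds its last target. There are 200 camera calls.

TASK

Pick the aluminium board carrier out of the pink foam tray by its square boss and put it on the inspection stage, turned so that the stage's centre pin enters the bore and all four studs enter the corner holes, then slide it fully home, flat on the turntable, and let go of it. The turntable is clamped at an unknown small angle, so find the studs by feel: go gently, never force the carrier, and leave the other things on the bench alone.

Things in the scene. Friction and masses are not known exactly. Their poses are not given: they have to be found in the camera images.
- carrier: Loose aluminium plate, 120 (its x) x 90 (its y) x 8 mm, about 0.3 kg, thin green circuit strips (2.5 mm high) on its long edges. Origin: centre of underside, z up. Four through holes, 7.6 mm diameter, at x = +-44, y = +-30 mm. A bore of 17.6 mm diameter, 36 mm deep, opens in the middle of the underside. Fits two ways round, half a turn apart. Starts flat in the tray.
- boss (a point): Centre of the top of the carrier's grip: a solid-topped square boss 30 x 30 mm, sides along the plate's x and y, standing 34 mm above the plate in its middle (its top 42 mm above the underside). Axes as the carrier.
- stage: Inspection stage bolted to the bench: grey base 160 (its x) x 150 (its y) x 30 mm, origin at the centre of its underside, under a steel turntable of 140 mm diameter, 12 mm thick. The turntable is clamped (does not turn under light loads) with the 88 mm side of its stud rectangle up to 0.25 rad either way from the base's x axis; this angle is not reported.
- seat (a point): Centre of the turntable's top, 42 mm above the bench, axes as the base; the carrier's origin when home. Here stands a pin, 16 mm diameter, 30 mm high, its last 8 mm tapering to 7 mm diameter. Around it four fixed studs in an 88 x 60 mm rectangle centred on the pin, 6 mm diameter, 14 mm high, the last 3 mm tapering to 3 mm diameter.
- tray: Pink foam tray fixed to the bench, 190 (its x) x 180 (its y) x 24 mm, walls and floor 12 mm thick, origin at the centre of its underside. The carrier lies on its floor.
- jar: Bystander: small clear jar with white cap, 48 mm diameter, 55 mm high, loose. Origin at the centre of its underside.
- driver: Bystander: screwdriver with black handle, 160 mm long, lying loose.
- board: Bystander: loose green circuit board, 70 x 100 x 4 mm, with parts up to 8 mm high on it. Origin at the centre of its underside.
Things that resemble listed ones, but are neither listed nor needed, are in the scene too. Of the things that look like the stage, the smallest one is meant.

How it is judged:
By the outcome, as a careful person would: the job done as asked, in the order asked, and still so for the second after the job is handed in, with the robot touching nothing.
It also fails if it takes over 72 s, if anything falls off the work surface, if the arm or the gripper's body presses on something with over 40 N, if the wrist force passes 120 N, or if a joint passes its speed limit or range.

## Working session

There is one attempt and no reset: what is moved stays moved. The work goes in short steps, Python scripts to look and compute and a tool call to move; the robot and the scene stay as the last step left them, time stands still between calls to the robot, and variables do not carry over. Pictures are saved under pics/ and viewed, at most 10 in all, crops included, and the job is handed in when it is done.

Besides the shell and the picture viewer there is one more tool, called after "Request:" in YAML: its name, and indented under it one key for each argument. drive_tool: Moves the arm, as the interface text tells. Its arguments: {"type":"object","properties":{"motion":{"type":"array"},"grip_force":{"type":"number"}},"required":["motion"]}

```bash
ls; mkdir -p pics
cat > h.py <<'E'
from rig import *
import numpy as np, cv2
from scipy.spatial.transform import Rotation as R
def cam(n):
    m=camera_model(n); a=np.array(m["attitude"],float)
    Rm=R.from_quat(a).as_matrix() if a.size==4 else a.reshape(3,3)
    return np.array(m["intrinsics"],float).reshape(3,3),np.array(m["eye"],float),Rm
def p2w(n,uv,z):
    K,e,Rm=cam(n); d=np.linalg.inv(K)@np.array([uv[0],uv[1],1.]); d=Rm@np.array([d[0],-d[1],-d[2]])
    return e+d*(z-e[2])/d[2]
def w2p(n,p):
    K,e,Rm=cam(n); c=Rm.T@(np.array(p,float)-e); q=K@np.array([c[0],-c[1],-c[2]]); return q[:2]/q[2]
E
python3 - <<'E'
from h import *
for n in("top","scene"):
    cv2.imwrite(f"pics/{n}0.png",grab_frame(n)); print(n,camera_model(n))
    for t in ("carrier","stage","tray","jar","driver","board"):
        print(t,[(round(d["confidence"],2),(np.array(d["box"])*[640,400,640,400]).round().tolist()) for d in find_in(t,n)][:4])
    for t in ("boss","seat"):
        print(t,[(round(d["confidence"],2),(np.array(d["position"])*[640,400]).round(1).tolist()) for d in mark_of(t,n)][:4])
print(state())
E
```

```text
pics
top {'intrinsics': array([[387.66370746,   0.        , 320.56335062],
       [  0.        , 387.66370746, 201.24406295],
       [  0.        ,   0.        ,   1.        ]]), 'eye': array([ 0.37562327, -0.13985492,  1.09321262]), 'attitude': array([-0.05633025,  0.0532536 ,  0.71114063, -0.69876317])}
carrier [(0.62, [191.0, 175.0, 232.0, 222.0])]
stage [(0.72, [313.0, 166.0, 375.0, 229.0]), (0.66, [402.0, 133.0, 486.0, 221.0]), (0.61, [304.0, 255.0, 396.0, 351.0])]
tray [(0.63, [175.0, 159.0, 250.0, 240.0])]
jar [(0.63, [194.0, 112.0, 212.0, 135.0])]
driver [(0.78, [317.0, 122.0, 364.0, 133.0])]
board [(0.78, [265.0, 107.0, 303.0, 137.0])]
boss [(0.62, [206.4, 196.9])]
seat [(0.89, [347.7, 302.9]), (0.82, [341.5, 197.5]), (0.75, [447.2, 167.8])]
scene {'intrinsics': array([[421.32644684,   0.        , 319.79335088],
       [  0.        , 421.32644684, 199.48998954],
       [  0.        ,   0.        ,   1.        ]]), 'eye': array([0.90093513, 0.44058953, 1.1565634 ]), 'attitude': array([0.07133597, 0.26104661, 0.92375737, 0.27099479])}
carrier [(0.63, [349.0, 264.0, 399.0, 310.
[... 483 characters left out ...]
[ 1.14916957,  0.3209609 , -0.0700902 ,  1.45045131,  0.02265025,
        1.37076748, -0.05688474]), 'joint_velocities': array([-0.00048394,  0.00030439, -0.00078339, -0.00030934,  0.00039593,
       -0.00067877, -0.00216944]), 'joint_torque': array([-3.16651194e-04, -4.91102779e+01, -4.03369339e-01, -3.12774253e+01,
       -6.37132139e-02,  3.35959182e-02,  2.14646928e-05]), 'ee_pos': array([ 0.27432523, -0.58929741,  0.40483636]), 'eef_rot': array([ 9.76357828e-01,  2.16160539e-01, -2.31378084e-05,  1.09188033e-04]), 'contact_force': array([-0.54173666,  0.97570949, -0.47313554]), 'moment': array([0.05457117, 0.00355855, 0.02810523]), 'gripper_force': 0.0, 'finger_gap': 0.9978927012768246}
```

Run:
```python
from h import *
a=cv2.imread("pics/top0.png")
cv2.imwrite("pics/a1.png",cv2.resize(a[95:365,170:500],None,fx=2.2,fy=2.2,interpolation=cv2.INTER_CUBIC))
for c,s in (((347.7,302.9),(376.7,142.4)),((341.5,197.5),(310.1,188.6)),((447.2,167.8),(247.2,136.4))):
    print("seat",p2w("top",c,.042).round(4))
for c in ((376.7,142.4),(310.1,188.6),(247.2,136.4)): print("seat scene",p2w("scene",c,.042).round(4))
print("boss",p2w("top",(206.4,196.9),.054).round(4),p2w("scene",(377.5,282.8),.054).round(4))
```

```text
seat [ 0.2676 -0.2036  0.042 ]
seat [ 0.5494 -0.1944  0.042 ]
seat [ 0.6277 -0.4899  0.042 ]
seat scene [ 0.2615 -0.2247  0.042 ]
seat scene [ 0.5481 -0.1892  0.042 ]
seat scene [ 0.6166 -0.4864  0.042 ]
boss [0.5557 0.1739 0.054 ] [0.559  0.1779 0.054 ]
```

View pics/a1.png

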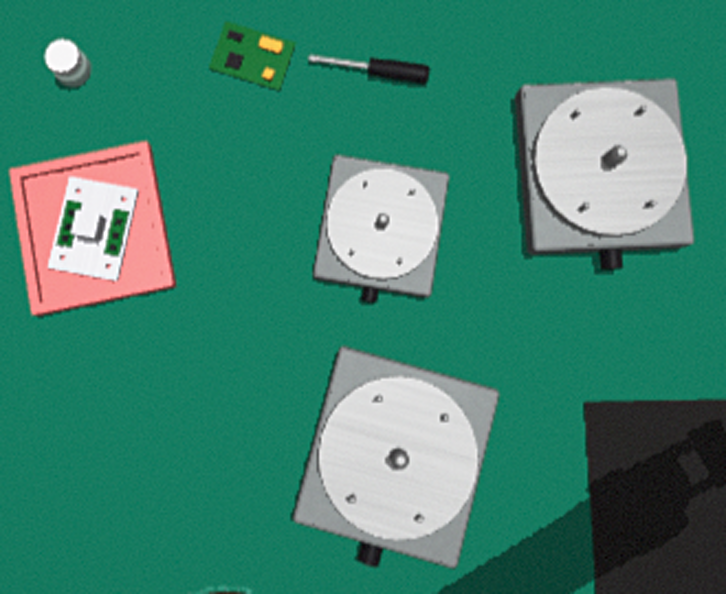

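View pics/scene0.png

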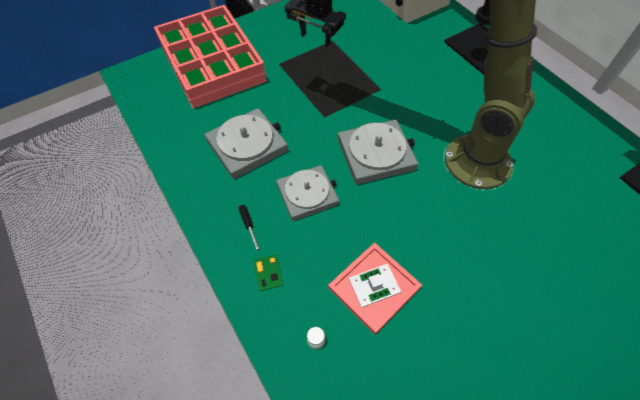

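```bash
cat >> h.py <<'E'
def rect(n,img,c,z,w=.18,px=400):
    # rectified view of plane z: columns = world x, rows = -world y (up = +y)
    q=np.array([[-1,1],[1,1],[1,-1],[-1,-1]])*w/2+np.array(c)
    s=np.float32([w2p(n,[a,b,z]) for a,b in q])
    H=cv2.getPerspectiveTransform(s,np.float32([[0,0],[px,0],[px,px],[0,px]]))
    return cv2.warpPerspective(img,H,(px,px),flags=cv2.INTER_CUBIC)
def r2w(uv,c,w=.18,px=400): return np.array([c[0]-w/2+uv[0]*w/px, c[1]+w/2-uv[1]*w/px])
E
python3 - <<'E'
from h import *
T=cv2.imread("pics/top0.png");S=cv2.imread("pics/scene0.png")
cv2.imwrite("pics/st.png",np.hstack([rect("top",T,(.549,-.192),.042),rect("scene",S,(.549,-.192),.042)]))
cv2.imwrite("pics/ca.png",np.hstack([rect("top",T,(.556,.175),.020),rect("scene",S,(.556,.175),.020)]))
E
```

```text
(no output)
```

View pics/st.png

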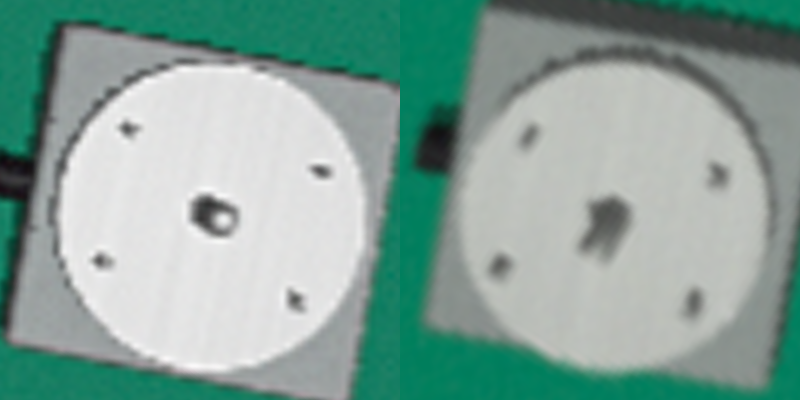

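View pics/ca.png

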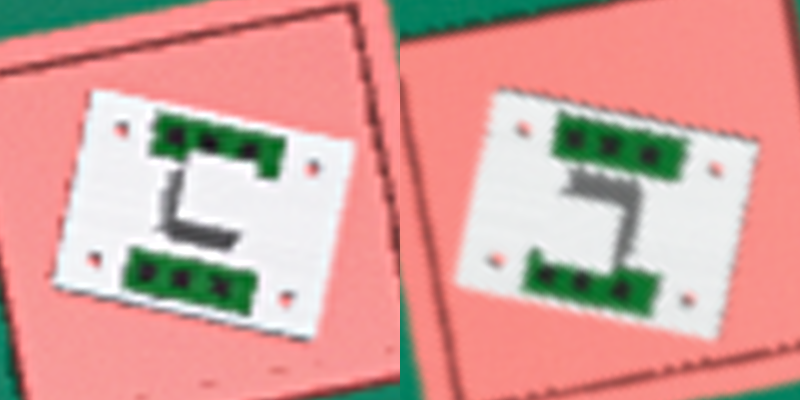

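Three things look like the stage in the top picture: the one at (341,197), about 60 px wide; (447,168), about 85 px; and (348,303), about 90 px. The smallest, at (341,197), fits. Its rectified crop shows a 140 mm disc and an 87 × 59 mm stud rectangle.

| Item | x, y (m) | Angle (rad) | Check |
|---|---|---|---|
| Carrier | (0.558, 0.169) | -0.204 | Both cameras agree |
| Seat | (0.5545, -0.199) | Studs at about -0.204 | Both cameras agree |

Moving now.

Request:
drive_tool:
  motion: [108, 57.7, -56.8, 0, -0.931, 108, 57.7, -56.8, 0, -0.931, 108, 57.7, -56.8, 0, -0.931, 108, 57.7, -56.8, 0, -0.931, 108, 57.7, -56.8, 0, -0.931, 108, 57.7, -56.8, 0, -0.931, 108, 57.7, -56.8, 0, -0.931, 108, 57.7, -56.8, 0, -0.931, 108, 57.7, -56.8, 0, -0.931, 108, 57.7, -56.8, 0, -0.931, 108, 57.7, -56.8, 0, -0.931, 108, 57.7, -56.8, 0, -0.931]

```text
time: 1.9
ee_pos: [0.4495, -0.1187, 0.4052]
eef_rot: [0.775, 0.631, -0.0, 0.001]
contact_force: [1.9, -0.0, -0.5]
finger_gap: 0.574
gripper_force: 0.0
```

```bash
cat >> h.py <<'E'
def to(x,y,z,th):
    s=state(); M=R.from_quat(s["eef_rot"]); p=np.array(s["ee_pos"])
    t=M.as_matrix()[:2,0]; t=np.arctan2(t[1],t[0])
    d=M.inv().apply(np.array([x,y,z])-p)*100
    yaw=-((th-t+np.pi)%(2*np.pi)-np.pi)
    print("t",round(s["time"],2),"p",p.round(4),"th",round(t,4),"tilt",M.as_matrix()[:2,2].round(4),"F",np.round(s["contact_force"],2),"M",np.round(s["moment"],3),"gap",round(s["finger_gap"]*87,1),"-> d",d.round(2),"yaw",round(yaw,4))
E
python3 -c "
from h import *
to(.558,.169,.30,1.367)"
```

```text
t 1.9 p [ 0.4495 -0.1187  0.4052] th 1.3666 tilt [ 0.0009 -0.0012] F [ 1.95 -0.02 -0.47] M [-0.012 -0.134 -0.017] gap 49.9 -> d [30.39  4.78 10.49] yaw -0.0004
```

Request:
drive_tool:
  motion: [108, 30, 4.8, 10.5, 0, 108, 30, 4.8, 10.5, 0, 108, 30, 4.8, 10.5, 0, 108, 30, 4.8, 10.5, 0, 108, 30, 4.8, 10.5, 0, 108, 30, 4.8, 10.5, 0, 108, 30, 4.8, 10.5, 0, 108, 30, 4.8, 10.5, 0, 108, 30, 4.8, 10.5, 0, 108, 30, 4.8, 10.5, 0, 108, 30, 4.8, 10.5, 0]

```text
time: 2.82
ee_pos: [0.5572, 0.1626, 0.2997]
eef_rot: [0.776, 0.631, -0.0, 0.0]
contact_force: [0.1, -0.5, -0.4]
finger_gap: 0.58
gripper_force: 0.0
```

```bash
python3 -c "
from h import *
to(.558,.169,.206,1.367)
S=grab_frame('scene');T=grab_frame('top')
cv2.imwrite('pics/h1.png',np.hstack([cv2.resize(T[150:250,160:260],(400,400)),cv2.resize(S[230:350,310:430],(400,400))]))"
```

```text
t 2.82 p [0.5572 0.1626 0.2997] th 1.3665 tilt [-0.0004 -0.0008] F [ 0.06 -0.47 -0.4 ] M [-0.058 -0.074 -0.002] gap 50.4 -> d [ 0.66 -0.05  9.36] yaw -0.0005
```

View pics/h1.png

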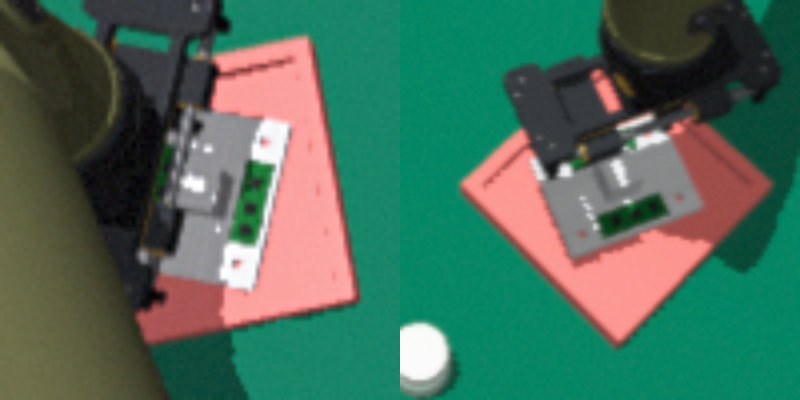

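The picture shows the open fingers above the boss, lined up with the plate's long side, and the tray is clear. I'll go down and grip.

Request:
drive_tool:
  motion: [108, 0.7, 0, 0, 0, 108, 0.7, 0, 2, 0, 108, 0.7, 0, 4.5, 0, 108, 0.7, 0, 6.5, 0, 108, 0.7, 0, 8, 0, 108, 0.7, 0, 8.8, 0, 108, 0.7, 0, 9.3, 0, 108, 0.7, 0, 9.3, 0, 108, 0.7, 0, 9.3, 0]
  grip_force: 20

```text
time: 3.67
ee_pos: [0.5589, 0.17, 0.2076]
eef_rot: [0.776, 0.631, 0.001, 0.0]
contact_force: [-0.0, 1.4, -0.1]
finger_gap: 0.57
gripper_force: 0.0
```

```bash
python3 -c "
from h import *
to(.558,.169,.206,1.367)"
```

```text
t 3.67 p [0.5589 0.17   0.2076] th 1.3664 tilt [0.0013 0.0001] F [-0.    1.39 -0.12] M [-0.028 -0.08  -0.023] gap 49.6 -> d [-0.12 -0.07  0.16] yaw -0.0006
```

Request:
drive_tool:
  motion: [150, -0.1, 0, 0.1, 0, 170, -0.1, 0, 0.1, 0, 190, -0.1, 0, 0.1, 0, 210, -0.1, 0, 0.1, 0, 230, -0.1, 0, 0.1, 0, 255, -0.1, 0, 0.1, 0, 255, -0.1, 0, 0.1, 0, 255, -0.1, 0, 0.1, 0, 255, -0.1, 0, 0.1, 0]
  grip_force: 30

```text
time: 4.42
ee_pos: [0.5586, 0.1691, 0.2062]
eef_rot: [0.775, 0.631, 0.0, 0.0]
contact_force: [-1.0, -0.3, 4.8]
finger_gap: 0.345
gripper_force: 30.0
```

```bash
python3 -c "
from h import *
to(.558,.169,.30,1.367)"
```

```text
t 4.42 p [0.5586 0.1691 0.2062] th 1.3668 tilt [ 0.0007 -0.0002] F [-1.04 -0.31  4.85] M [-0.162  0.025  0.004] gap 30.0 -> d [-0.02 -0.05 -9.38] yaw -0.0002
```

Request:
drive_tool:
  motion: [255, 0, 0, -0.7, 0, 255, 0, 0, -2, 0, 255, 0, 0, -3.5, 0, 255, 0, 0, -5.5, 0, 255, 0, 0, -7.5, 0, 255, 0, 0, -9.3, 0, 255, 0, 0, -9.8, 0, 255, 0, 0, -10, 0, 255, 0, 0, -10, 0]
  grip_force: 30

```text
time: 5.17
ee_pos: [0.5581, 0.1689, 0.3056]
eef_rot: [0.775, 0.631, -0.0, 0.0]
contact_force: [-0.4, -0.8, -3.7]
finger_gap: 0.34
gripper_force: 30.0
```

```bash
python3 -c "
from h import *
to(.5545,-.199,.306,1.367)"
```

```text
t 5.17 p [0.5581 0.1689 0.3056] th 1.3668 tilt [-0.0002 -0.0004] F [-0.4  -0.82 -3.66] M [-0.033 -0.042  0.027] gap 29.6 -> d [-3.61e+01  7.10e+00 -2.00e-02] yaw -0.0002
```

Request:
drive_tool:
  motion: [255, -1.1, 0.2, 0, 0, 255, -3.6, 0.7, 0, 0, 255, -6.9, 1.3, 0, 0, 255, -10.5, 2.1, 0, 0, 255, -14.4, 2.8, 0, 0, 255, -18.4, 3.6, 0, 0, 255, -22.4, 4.4, 0, 0, 255, -26.3, 5.2, 0, 0, 255, -30, 5.9, 0, 0, 255, -33.2, 6.5, 0, 0, 255, -35.2, 6.9, 0, 0, 255, -36.1, 7.1, 0, 0]

```text
time: 6.17
ee_pos: [0.5528, -0.2045, 0.3039]
eef_rot: [0.778, 0.629, -0.002, -0.001]
contact_force: [0.4, -1.0, -3.5]
finger_gap: 0.343
gripper_force: 30.0
```

Request:
drive_tool:
  motion: [255, 0, 0, 1, 0, 255, 0, 0, 1.5, 0, 255, 0, 0, 1.5, 0, 255, 0, 0, 1.5, 0]

```text
time: 6.5
ee_pos: [0.5547, -0.1961, 0.2898]
eef_rot: [0.774, 0.633, -0.0, -0.001]
contact_force: [0.5, 0.3, -3.2]
finger_gap: 0.344
gripper_force: 30.0
```

```bash
python3 -c "
from h import *
to(.5545,-.199,.27,1.367)
S=grab_frame('scene');T=grab_frame('top')
c=(.5545,-.199)
cv2.imwrite('pics/h2.png',np.hstack([rect('top',T,c,.105),rect('scene',S,c,.105)]))"
```

```text
t 6.5 p [ 0.5547 -0.1961  0.2898] th 1.3707 tilt [-0.0017  0.0017] F [ 0.46  0.33 -3.17] M [ 0.012 -0.085 -0.04 ] gap 29.9 -> d [-0.29  0.04  1.97] yaw 0.0037
```

View pics/h2.png

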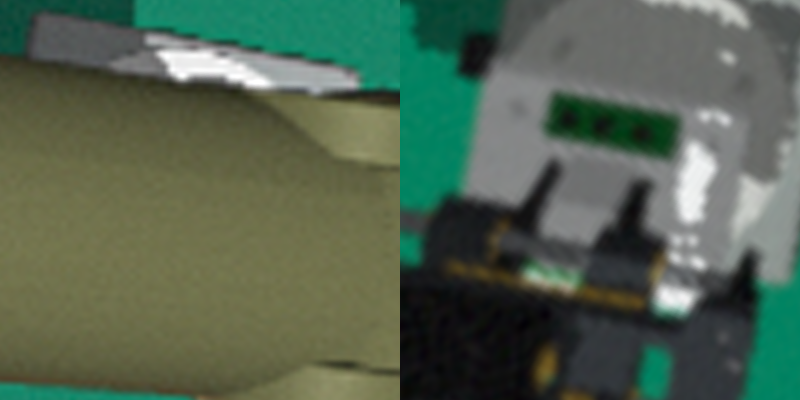

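The carrier is held flat above the stage; its strip is visible at (612,125) in the rectified crop. I'll settle, then feel for the pin.

Request:
drive_tool:
  motion: [255, -0.1, 0, 0.5, 0, 255, -0.1, 0, 1, 0, 255, -0.1, 0, 1.5, 0, 255, -0.1, 0, 1.5, 0, 255, -0.1, 0, 1.5, 0, 255, -0.1, 0, 1.5, 0]

```text
time: 7.1
ee_pos: [0.5545, -0.1999, 0.2757]
eef_rot: [0.775, 0.631, 0.0, 0.0]
contact_force: [-0.2, 0.7, -2.3]
finger_gap: 0.34
gripper_force: 30.0
```

```bash
python3 -c "
from h import *
to(.5545,-.199,.262,1.367)"
```

```text
t 7.1 p [ 0.5545 -0.1999  0.2757] th 1.3667 tilt [ 0. -0.] F [-0.18  0.7  -2.25] M [-0.005 -0.119  0.002] gap 29.6 -> d [ 0.08 -0.02  1.37] yaw -0.0003
```

Request:
drive_tool:
  motion: [255, 0.1, 0, 0.4, 0, 255, 0.1, 0, 0.7, 0, 255, 0.1, 0, 0.9, 0, 255, 0.1, 0, 1.1, 0, 255, 0.1, 0, 1.3, 0, 255, 0.1, 0, 1.3, 0, 255, 0.1, 0, 1.3, 0]

```text
time: 7.68
ee_pos: [0.5547, -0.1988, 0.2626]
eef_rot: [0.775, 0.631, -0.0, -0.0]
contact_force: [-0.4, -0.7, -3.5]
finger_gap: 0.344
gripper_force: 30.0
```

```bash
python3 -c "
from h import *
to(.5545,-.199,.256,1.367)"
```

```text
t 7.68 p [ 0.5547 -0.1988  0.2626] th 1.3668 tilt [-0.0002  0.    ] F [-0.44 -0.74 -3.48] M [ 0.044 -0.106  0.021] gap 29.9 -> d [-0.02 -0.02  0.66] yaw -0.0002
```

Request:
drive_tool:
  motion: [255, 0, 0, 0.2, 0, 255, 0, 0, 0.3, 0, 255, 0, 0, 0.4, 0, 255, 0, 0, 0.5, 0, 255, 0, 0, 0.6, 0, 255, 0, 0, 0.7, 0, 255, 0, 0, 0.7, 0, 255, 0, 0, 0.7, 0]

```text
time: 8.35
ee_pos: [0.5548, -0.1989, 0.2557]
eef_rot: [0.775, 0.631, 0.0, 0.0]
contact_force: [1.0, 0.4, -4.0]
finger_gap: 0.339
gripper_force: 30.0
```

```bash
python3 -c "
from h import *
to(.5545,-.199,.252,1.367)"
```

```text
t 8.35 p [ 0.5548 -0.1989  0.2557] th 1.3669 tilt [ 0.0004 -0.0001] F [ 0.99  0.42 -3.95] M [-0.054 -0.344 -0.015] gap 29.5 -> d [-0.02 -0.03  0.37] yaw -0.0001
```

The pin is in the bore: the underside is below the pin top and there's no upward force. Next I'll approach the studs.

Request:
drive_tool:
  motion: [255, 0, 0, 0.2, 0, 255, 0, 0, 0.3, 0, 255, 0, 0, 0.4, 0, 255, 0, 0, 0.5, 0, 255, 0, 0, 0.6, 0, 255, 0, 0, 0.65, 0, 255, 0, 0, 0.65, 0, 255, 0, 0, 0.65, 0]

```text
time: 9.02
ee_pos: [0.5548, -0.1989, 0.2492]
eef_rot: [0.775, 0.631, 0.0, 0.0]
contact_force: [1.8, -0.1, -3.8]
finger_gap: 0.338
gripper_force: 30.0
```

```bash
python3 -c "
from h import *
to(.5545,-.199,.246,1.367)"
```

```text
t 9.02 p [ 0.5548 -0.1989  0.2492] th 1.3668 tilt [ 0.0005 -0.0001] F [ 1.82 -0.11 -3.82] M [-0.104 -0.533 -0.034] gap 29.4 -> d [-0.02 -0.03  0.32] yaw -0.0002
```

Request:
drive_tool:
  motion: [255, 0, 0.04, 0, 0, 255, 0, 0.04, 0.1, 0, 255, 0, 0.04, 0.15, 0, 255, 0, 0.04, 0.2, 0, 255, 0, 0.04, 0.25, 0, 255, 0, 0.04, 0.25, 0, 255, 0, 0.04, 0.25, 0]

```text
time: 9.6
ee_pos: [0.555, -0.1989, 0.2466]
eef_rot: [0.775, 0.631, -0.0, -0.0]
contact_force: [0.8, 0.8, -3.6]
finger_gap: 0.34
gripper_force: 30.0
```

```bash
python3 -c "
from h import *
to(.5545,-.199,.2362,1.367)"
```

```text
t 9.6 p [ 0.555  -0.1989  0.2466] th 1.3668 tilt [-0.0002  0.    ] F [ 0.8   0.78 -3.56] M [-0.078 -0.301 -0.023] gap 29.6 -> d [-0.02 -0.05  1.04] yaw -0.0002
```

Request:
drive_tool:
  motion: [255, 0.01, 0.02, 0.1, 0, 255, 0.01, 0.02, 0.2, 0, 255, 0.01, 0.02, 0.25, 0, 255, 0.01, 0.02, 0.3, 0, 255, 0.01, 0.02, 0.35, 0, 255, 0.01, 0.02, 0.4, 0, 255, 0.01, 0.02, 0.45, 0, 255, 0.01, 0.02, 0.5, 0, 255, 0.01, 0.02, 0.5, 0, 255, 0.01, 0.02, 0.5, 0]

```text
time: 10.43
ee_pos: [0.5553, -0.1988, 0.2417]
eef_rot: [0.775, 0.631, -0.0, -0.0]
contact_force: [0.6, 0.1, -2.6]
finger_gap: 0.338
gripper_force: 30.0
```

```bash
python3 -c "
from h import *
to(.555,-.199,.2362,1.367)"
```

```text
t 10.43 p [ 0.5553 -0.1988  0.2417] th 1.3669 tilt [-0.0002 -0.    ] F [ 0.59  0.09 -2.58] M [ 0.003 -0.102  0.042] gap 29.4 -> d [-0.02 -0.02  0.55] yaw -0.0001
```

Request:
drive_tool:
  motion: [255, 0, 0, 0.1, 0, 255, 0, 0, 0.2, 0, 255, 0, 0, 0.25, 0, 255, 0, 0, 0.3, 0, 255, 0, 0, 0.35, 0, 255, 0, 0, 0.4, 0, 255, 0, 0, 0.45, 0, 255, 0, 0, 0.5, 0, 255, 0, 0, 0.5, 0]

```text
time: 11.18
ee_pos: [0.5553, -0.1988, 0.2366]
eef_rot: [0.775, 0.631, -0.0, -0.0]
contact_force: [0.3, -0.2, -3.4]
finger_gap: 0.343
gripper_force: 30.0
```

```bash
python3 -c "
from h import *
to(.555,-.199,.2362,1.367)"
```

```text
t 11.18 p [ 0.5553 -0.1988  0.2366] th 1.3668 tilt [-0.0002 -0.    ] F [ 0.33 -0.18 -3.42] M [-0.003  0.023  0.018] gap 29.8 -> d [-0.02 -0.02  0.04] yaw -0.0002
```

Next, press gently onto the turntable in small steps.

Request:
drive_tool:
  motion: [255, 0, 0, 0.04, 0, 255, 0, 0, 0.06, 0, 255, 0, 0, 0.08, 0, 255, 0, 0, 0.08, 0, 255, 0, 0, 0.08, 0]

```text
time: 11.6
ee_pos: [0.5553, -0.1989, 0.2362]
eef_rot: [0.775, 0.631, -0.0, 0.0]
contact_force: [-1.3, -0.4, -0.5]
finger_gap: 0.346
gripper_force: 30.0
```

```bash
python3 -c "
from h import *
to(.555,-.199,.2362,1.367)"
```

```text
t 11.6 p [ 0.5553 -0.1989  0.2362] th 1.3668 tilt [ 0.0001 -0.0002] F [-1.28 -0.37 -0.54] M [0.009 0.05  0.031] gap 30.1 -> d [-0.02 -0.03  0.  ] yaw -0.0002
```

Request:
drive_tool:
  motion: [255, 0, 0, 0.03, 0, 255, 0, 0, 0.05, 0, 255, 0, 0, 0.05, 0, 255, 0, 0, 0.05, 0]

```text
time: 11.93
ee_pos: [0.5554, -0.1988, 0.2362]
eef_rot: [0.775, 0.631, -0.0, 0.0]
contact_force: [-3.6, 1.0, 5.6]
finger_gap: 0.342
gripper_force: 30.0
```

```bash
python3 -c "
from h import *
to(.555,-.199,.2362,1.367)"
```

```text
t 11.93 p [ 0.5554 -0.1988  0.2362] th 1.3669 tilt [-0.     -0.0005] F [-3.63  0.96  5.58] M [0.223 0.559 0.012] gap 29.7 -> d [-0.03 -0.03 -0.  ] yaw -0.0001
```

The carrier is hard down at TCP z 0.2362, exactly the height expected for home. I'll take the load off, open slowly and go up.

Request:
drive_tool:
  motion: [255, 0, -0.02, -0.06, 0, 255, 0, -0.02, -0.06, 0, 165, 0, -0.02, -0.06, 0, 150, 0, -0.02, -0.06, 0, 120, 0, -0.02, -0.06, 0, 90, 0, -0.02, -0.06, 0, 90, 0, -0.02, -0.06, 0, 90, 0, -0.02, -0.06, 0]
  grip_force: 10

```text
time: 12.6
ee_pos: [0.5552, -0.1988, 0.236]
eef_rot: [0.775, 0.631, 0.0, 0.0]
contact_force: [-0.6, 0.1, 0.1]
finger_gap: 0.605
gripper_force: 0.0
```

```bash
python3 -c "
from h import *
to(.555,-.199,.2362,1.367)"
```

```text
t 12.6 p [ 0.5552 -0.1988  0.236 ] th 1.3668 tilt [ 0.0001 -0.    ] F [-0.63  0.08  0.12] M [-0.024 -0.081  0.001] gap 52.6 -> d [-0.02 -0.01 -0.02] yaw -0.0002
```

Request:
drive_tool:
  motion: [90, 0, 0, -1, 0, 90, 0, 0, -3, 0, 90, 0, 0, -6, 0, 90, 0, 0, -9, 0, 90, 0, 0, -12, 0, 90, 3, 0, -13, 0, 90, 7, 0, -13, 0, 90, 11, 0, -13, 0, 90, 15, 0, -13, 0, 90, 19, 0, -13, 0, 90, 22, 0, -13, 0, 90, 23, 0, -13, 0]

```text
time: 13.6
ee_pos: [0.6015, 0.0334, 0.3674]
eef_rot: [0.773, 0.635, 0.002, -0.001]
contact_force: [-0.7, -0.1, 0.5]
finger_gap: 0.647
gripper_force: 0.0
```

```bash
python3 -c "
from h import *
to(.555,-.199,.2362,1.367)
S=grab_frame('scene');T=grab_frame('top')
c=(.555,-.199)
cv2.imwrite('pics/h3.png',np.hstack([rect('top',T,c,.05),rect('scene',S,c,.05)]))"
```

```text
t 13.6 p [0.6015 0.0334 0.3674] th 1.3751 tilt [0.0018 0.0036] F [-0.67 -0.08  0.46] M [0.056 0.028 0.051] gap 56.3 -> d [-23.75  -0.06  13.03] yaw 0.0081
```

View pics/h3.png

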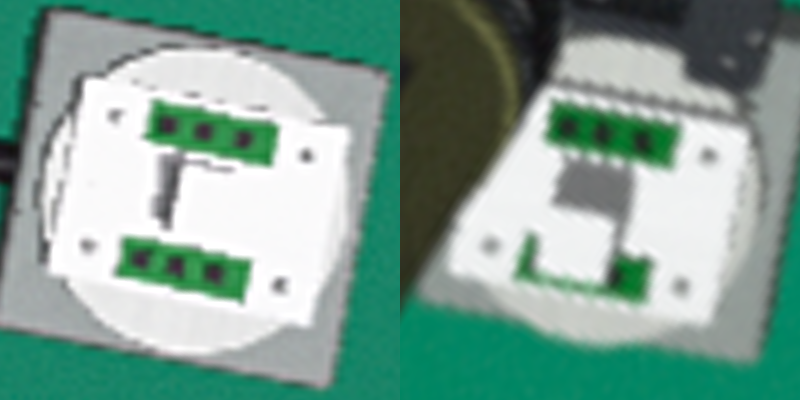

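The picture shows the plate flat on the turntable with studs showing in all four holes (left crop at (115,116), (307,156), (280,285), (88,245)) and the gripper clear. I'll hand the job in.

```bash
python3 -c "
from rig import *
print(close_job())"
```

```text
the job is handed in; nothing more can be done
None
```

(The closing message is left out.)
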